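# Sweep stray harness fittings into the catch bay

### The job

Clear the stray steel fittings from the equipment bench: with the closed fingertips, sweep the ring, the D-ring and the strap slide across the bench top, in through the open mouth of the three-sided catch bay, until all three lie flat and wholly inside it. Only push them along the bench: do not pick them up or stand them on edge. Leave the spools, the wax cake and the other things on the bench where they are.

Things in the scene. Friction and masses are not known exactly. Their poses are not given: they have to be found in the camera images.
- ring: loose flat steel ring, outside diameter 48 mm, hole 30 mm, 10 mm thick, about 60 g, lying flat on the bench. Origin: centre of its underside.
- dring: loose flat steel D-ring, 10 mm thick, about 60 g, lying flat: a straight bar 49 mm long on its own -x side (outer face at x = -21.5 mm), round bow on its +x side (outermost at x = +21.5 mm). Origin: centre of its outline, on the underside.
- slide: loose flat steel three-bar strap slide, rectangle 40 mm (own x) by 54 mm (own y), 10 mm thick with two slots, about 70 g, lying flat. Origin: centre of its underside.
- bay: catch bay fixed to the bench: three aluminium walls 20 mm high and 8 mm thick round a rectangle 200 mm wide (own x from -100 to +100 mm inside) and 130 mm deep (own y from -65 mm at the mouth to +65 mm at the inside of the back wall). The mouth, its whole own -y side, is open, and its floor is level with the bench, with no step. It stands on the robot's left, mouth towards the robot's right (turned by up to 0.25 rad). Origin: centre of the 200 x 130 mm floor, at bench height.
- bay_mouth (a point): middle of the bay's open mouth line, at bench height; axes as the bay's.
- spool: bystander among the fittings: standing olive thread spool, diameter 40 mm, 50 mm tall, loose. Origin: centre of its underside.
- wax: bystander among the fittings: round yellow-brown wax cake, diameter 42 mm, 22 mm tall, loose. Origin: centre of its underside.
- jar: bystander: standing grey jar with a lid, diameter 56 mm, 75 mm tall, loose. Origin: centre of its underside.
- screwdriver: bystander: screwdriver with wooden handle lying on the bench, 180 mm long along its own x, handle (own -x half) 26 mm thick, loose. Origin: on its underside, under its middle.
- tape: bystander: grey tape-measure case, 60 x 60 x 32 mm, loose. Origin: centre of its underside.
- spool_big: bystander: standing black thread spool, diameter 70 mm, 60 mm tall, loose. Origin: centre of its underside.

How it is judged (in metres and radians):
At the end, for the whole second after the job is handed in: Ring, D-ring and strap slide lie flat and still on the bench inside the bay's three walls, wholly past the mouth line (centre at least 22 mm past it for the ring, 19 mm for the D-ring, 18 mm for the slide), and every bystander is within 20 mm of where it started (y of ring in the frame of bay between -0.043 and 0.065 m and x of ring in the frame of bay between -0.1 and 0.1 m and height (world z) of each of ring, dring, slide below 0.006 m and angle between each of ring, dring, slide's own z axis and vertical below 0.15 rad and linear speed of each of ring, dring, slide below 0.02 m/s and y of dring in the frame of bay between -0.046 and 0.065 m and x of dring in the frame of bay between -0.1 and 0.1 m and y of slide in the frame of bay between -0.047 and 0.065 m and x of slide in the frame of bay between -0.1 and 0.1 m and distance of each of spool, wax, jar, screwdriver, tape, spool_big from where it was at the start of the episode below 0.02 m); the robot touches nothing.
It fails at once if the ring is lifted off the bench (25 mm or more) or stood on edge (height (world z) of ring above 0.025 m or angle between ring's own z axis and vertical above 0.8 rad).
It fails at once if the D-ring is lifted off the bench (25 mm or more) or stood on edge (height (world z) of dring above 0.025 m or angle between dring's own z axis and vertical above 0.8 rad).
It fails at once if the strap slide is lifted off the bench (25 mm or more) or stood on edge (height (world z) of slide above 0.025 m or angle between slide's own z axis and vertical above 0.8 rad).
It fails at once if the small spool or the wax cake is moved by 20 mm or more, or tipped (distance of any of spool, wax from where it was at the start of the episode above 0.02 m or angle between any of spool, wax's own z axis and vertical above 0.4 rad).
It fails at once if another bystander (jar, screwdriver, tape case, big spool) is moved by 20 mm or more, or tipped (distance of any of jar, screwdriver, tape, spool_big from where it was at the start of the episode above 0.02 m or angle between any of jar, tape, spool_big's own z axis and vertical above 0.4 rad).
It also fails if it takes over 72 s, if anything falls off the work surface, if the arm or the gripper's body presses on something with over 40 N, if the wrist force passes 120 N, or if a joint passes its speed limit or range.

### The arm

A 6-joint arm with a two-finger parallel gripper is mounted at the origin on the work surface. World frame = base frame: x ahead of the robot, y to its left, z up, the work surface at z = 0. Lengths are in mm, angles in rad, forces in N, time in s.
With the tool pointing down it reaches from about 275 to 1000 mm from the base axis. Payload 8.4 kg.
Tool frame: the origin (TCP) lies on the mounting face of the last link; the fingertips stand 173 mm ahead of it and the grasp point (between the pads) lies 155 mm ahead of it; z points along the fingers, y is the direction in which the jaws open and shut (so a half turn about z gives the same grasp; the last joint's range is limited). The gripper opens to 85 mm and grips with 20 to 120 N. Pads are 22 mm wide; open, the fingers measure 114 mm over their backs; the gripper's body (76 mm by 85 mm) begins 54 mm behind the grasp point. The pads swing forward as they close: fully open they stand 13 mm farther back than shut.
Start: joints at [-1.182, 0.353, 1.633, -0, 1.155, -0.002], TCP at [238.079, -577.882, 404.681] pointing down, gripper open.
Joint ranges: [-2.63, 2.63], [-0.92, 2.1], [0.06, 2.66], [-1.3, 4.44], [0, 2.69], [-3.02, 3.02]. Speed limits (rad/s): [2.22, 2.22, 2.79, 3.14, 3.14, 3.14].

### API

Orientations are given as [roll, pitch, yaw] about the fixed x, y, z axes, in that order (R = Rz(yaw) Ry(pitch) Rx(roll)).
In Python, from rig import r, grab_frame, spotter gives the robot as it stands.
- The arm moves only by the tool apply_moves, never from a script. Its argument "motion" is text: rows parted by semicolons, each of 5 numbers parted by spaces: the opening, from -1 (shut) to 1 (fully open), then the shift along the tool's x, y, z as a fraction of full scale, then the turn about the tool's z as a fraction of full scale. In form: hand x y z twist; .... A call has 1 to 20 rows; each row is the pose to reach, as a shift and turn from the pose commanded when the call began, along the tool's axes at that moment, turning the shorter way round; what a row does not reach only later rows make up. Full scale, the value 1, is 1 m for a shift and pi rad for a turn. A row lasts 1/12 s, in which the tool goes at most 41.7 mm and 7.16 degrees, less where a joint would pass 70% of its speed; a pose out of reach is approached as far as the arm can. A call with a number of a shift or a turn outside -1 to 1 is refused whole. A call with a gripper value outside its range is refused whole. The fingers move at their own pace and stop on an object; "squeeze" is the grip in N (left out, the last holds). Time passes only in rows, so rows that repeat a pose let the fingers close. It gives the time, the measured TCP pose, the force and the opening at its end, in the units of the state.
- r.sense(): the state, without advancing time (a new reading comes with each control period).
- grab_frame(name): name is "scene" or "top" or "wrist"; returns a dict with "img" (384x512x3 uint8, red, green, blue), "fx", "fy", "cx", "cy" (pixels), "dist_coeffs" ([k1, k2, p1, p2, k3] as OpenCV has them; the pictures are not rectified), "R" (3x3) and "t" (3): a world point X has camera coordinates R X + t. Camera axes: x right, y down, z forward; pixel columns grow to the right and rows downward; lengths in mm; the calibration is good to about 2 mm. A picture is of the moment at which its call begins. There is no depth.
- r.sign_off(): hands the job in, once; it reports no verdict.
Trained networks look in the newest picture that a camera, given by its name, has taken for a name from the list of things; names that differ only in an ending like _2 or _b are one class to them, and where a whole thing is asked for, a point or a joint stands for the part that bears it (a point fixed in the world has none). Each returns a list of dicts, best first, with "conf" (0 to 1); they miss things now and then, are a little off and sometimes report something else, mostly with a low value. They report only what shows in the picture. A call takes as long as a camera call.
- spotter.boxes_of(query, camera): "point" ([x, y, z] in mm, in world coordinates, good to about 4 mm: the middle of the surface that is visible of it).
- spotter.place_of(query, camera): "point" ([x, y, z] in mm, in world coordinates, good to about 4 mm: a listed point, or the origin of a listed thing).
The state is a dict: "clock": time; "qpos": joint angles; "qvel": joint speeds; "joint_efforts": joint torques, N m; "eef_pos": TCP position; "tcp_rot": TCP orientation; "contact_force": force on the tool from outside, world axes, zero at the start; "wrist_torque": the same for the moment, N m; "opening": opening from 0.0 (shut) to 1.0 (fully open).
Only numpy, scipy, OpenCV 4.12 (cv2) and the standard library are available. Lean on these libraries where they do the work, as an engineer would, in place of code of your own. Each camera call takes 0.05 s, during which the arm holds its last target.

## Working session

There is one attempt and no reset: what is moved stays moved. The work goes in short steps, Python scripts to look and compute and a tool call to move; the robot and the scene stay as the last step left them, time stands still between calls to the robot, and variables do not carry over. Pictures are saved under pics/ and viewed, and the job is handed in when it is done.

Besides the shell and the picture viewer there is one more tool, called by a JSON object that holds its "api" and its "payload". apply_moves: Moves the arm, as the interface text tells. Its arguments: {"type":"object","properties":{"motion":{"type":"string"},"squeeze":{"type":"number"}},"required":["motion"]}

```bash
ls; mkdir -p pics; python3 - <<'E'
from rig import r, grab_frame, spotter
import cv2
s=r.sense(); print(s)
for c in ["top","scene"]:
    f=grab_frame(c); cv2.imwrite(f"pics/{c}0.png",f["img"][:,:,::-1])
    print(c,f["R"],f["t"],f["fx"],f["fy"],f["cx"],f["cy"],f["dist_coeffs"])
    for n in ["ring","dring","slide","bay","bay_mouth","spool","wax","jar","screwdriver","tape","spool_big"]:
        o=spotter.place_of(n,c); print(n,[( [round(float(v),1) for v in d["point"]],round(d["conf"],2)) for d in o[:3]])
E
```

```text
pics
{'clock': 0.0, 'qpos': array([-1.18238141e+00,  3.53638391e-01,  1.63417438e+00, -3.68403074e-06,
        1.15519795e+00, -2.38838739e-03]), 'qvel': array([ 0.00136468,  0.00015726, -0.00052214, -0.00082289, -0.00041765,
        0.00058174]), 'joint_efforts': array([-2.42853464e-03, -6.05253482e+01, -3.42067838e+01, -1.54900708e-04,
        9.49464535e-03,  9.46552490e-07]), 'eef_pos': array([ 237.99242524, -577.64041132,  403.95038346]), 'tcp_rot': array([-3.14017458e+00, -1.85993443e-08,  3.90804799e-01]), 'contact_force': array([ 0.29382589, -0.04439863, -0.04080364]), 'wrist_torque': array([ 0.00117118, -0.0492104 , -0.01005832]), 'opening': 1.0003304794419314}
top [[ 0.00572927 -0.99997263 -0.00468042]
 [-0.9857375  -0.00486035 -0.16821996]
 [ 0.1681926   0.00557744 -0.98573837]] [-75.82809027 566.22672159 868.20606026] 401.5798684413267 401.5798684413267 256.9622073990295 194.40800520460527 [-0.03729865  0.          0.          0.          0.        ]
ring [([649.8, -151.3, 2.1], 0.69), ([775.4, 54.5, -2.5], 0.54), ([452.3, 22.2, -0.4], 0.47)]
dring [([520.0, 158.5, 1.4], 
[... 537 characters left out ...]

 [ 0.72617679 -0.20113036 -0.65742973]
 [-0.64005966  0.15130506 -0.75327977]] [ -89.40765722 -396.64818015 1483.63027626] 368.9525453266349 368.9525453266349 249.03016652411333 189.85674735953046 [-0.07434539  0.          0.          0.          0.        ]
ring [([650.7, -150.6, -0.6], 0.56)]
dring [([452.8, -198.2, 4.6], 0.69)]
slide [([455.8, 23.5, -2.9], 0.58)]
bay [([532.6, 226.2, 0.7], 0.67)]
bay_mouth [([520.5, 157.7, -5.4], 0.71)]
spool [([551.3, -211.0, 3.7], 0.82)]
wax [([553.5, -29.6, -1.4], 0.73), ([552.2, -213.1, 0.8], 0.63)]
jar [([357.4, -407.8, -1.6], 0.97)]
screwdriver [([636.5, -431.3, 2.2], 0.67)]
tape [([778.7, -176.1, 4.5], 0.66)]
spool_big [([775.6, 56.6, 1.5], 0.98)]
```

View pics/top0.png

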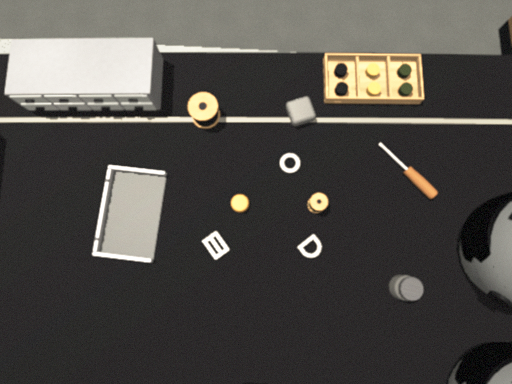

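View pics/scene0.png

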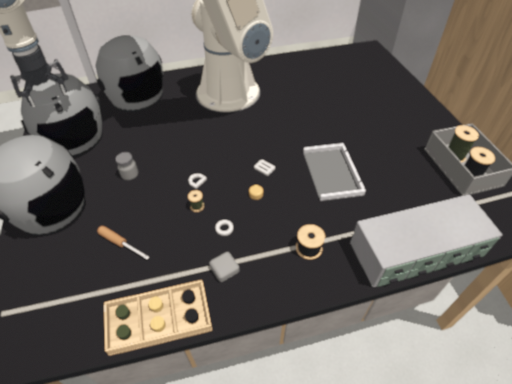

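The overview is clear: the slide is at about (215,245) px, the D-ring at (311,246), the ring at (290,162) and the bay at (132,215). Straight corridors look free, so next I measure exact outlines.

```bash
cat > h.py <<'E'
from rig import r, grab_frame, spotter
import cv2, numpy as np
def w2p(f,X):
    rv,_=cv2.Rodrigues(np.array(f["R"])); K=np.array([[f["fx"],0,f["cx"]],[0,f["fy"],f["cy"]],[0,0,1]])
    return cv2.projectPoints(np.array(X,float).reshape(-1,1,3),rv,np.array(f["t"],float),K,np.array(f["dist_coeffs"],float))[0][:,0]
def p2w(f,px,z=0.):
    K=np.array([[f["fx"],0,f["cx"]],[0,f["fy"],f["cy"]],[0,0,1]])
    u=cv2.undistortPoints(np.array(px,float).reshape(-1,1,2),K,np.array(f["dist_coeffs"],float))[:,0]
    R=np.array(f["R"]);t=np.array(f["t"]).ravel(); C=-R.T@t
    d=np.c_[u,np.ones(len(u))]@R
    return C+d*((z-C[2])/d[:,2])[:,None]
def ortho(f,x0,x1,y0,y1,z,s):
    # rectified view: s px/mm, image right=-y, down=-x
    h=int((x1-x0)*s);w=int((y1-y0)*s)
    jj,ii=np.meshgrid(np.arange(w),np.arange(h))
    X=np.stack([x1-ii/s,y1-jj/s,np.full(ii.shape,z)],-1)
    m=w2p(f,X.reshape(-1,3)).reshape(h,w,2).astype(np.float32)
    return cv2.remap(f["img"],m[...,0],m[...,1],cv2.INTER_CUBIC)[:,:,::-1].copy()
def grid(im,x0,x1,y0,y1,s,step=50):
    for x in range(int(np.ceil(x0/step)*step),int(x1),step):
        i=int((x1-x)*s);cv2.line(im,(0,i),(im.shape[1],i),(0,120,0),1);cv2.putText(im,str(x),(0,i),0,.35,(0,255,255),1)
    for y in range(int(np.ceil(y0/step)*step),int(y1),step):
        j=int((y1-y)*s);cv2.line(im,(j,0),(j,im.shape[0]),(0,120,0),1);cv2.putText(im,str(y),(j,10),0,.35,(0,255,255),1)
    return im
def blobs(f,z=10.,thr=150):
    s=2;x0,x1,y0,y1=380,720,-280,330
    im=ortho(f,x0,x1,y0,y1,z,s); hsv=cv2.cvtColor(im,cv2.COLOR_BGR2HSV)
    m=((hsv[...,2]>thr)&(hsv[...,1]<60)).astype(np.uint8)
    cs,_=cv2.findContours(m,cv2.RETR_EXTERNAL,cv2.CHAIN_APPROX_NONE)
    for c in cs:
        if cv2.contourArea(c)<300*s: continue
        w=np.stack([x1-c[:,0,1]/s,y1-c[:,0,0]/s],-1).astype(np.float32)
        (cx,cy),(a,b),an=cv2.minAreaRect(w)
        print("rect c=(%.1f,%.1f) size %.1f x %.1f ang %.1f area %.0f"%(cx,cy,a,b,an,cv2.contourArea(w)), cv2.boxPoints(((cx,cy),(a,b),an)).round(0).tolist())
E
python3 - <<'E'
from h import *
f=grab_frame("top"); blobs(f)
im=grid(ortho(f,400,700,-260,310,10,1.4),400,700,-260,310,1.4); cv2.imwrite("pics/o0.png",im)
E
```

```text
rect c=(448.8,-198.9) size 46.7 x 52.5 ang 38.2 area 2074 [[414.0, -193.0], [447.0, -234.0], [483.0, -205.0], [451.0, -164.0]]
rect c=(453.4,23.8) size 58.3 x 44.1 ang 36.5 area 2441 [[417.0, 24.0], [443.0, -11.0], [490.0, 23.0], [464.0, 59.0]]
rect c=(528.7,230.3) size 146.0 x 221.8 ang 83.7 area 28984 [[410.0, 170.0], [631.0, 146.0], [647.0, 291.0], [426.0, 315.0]]
rect c=(651.8,-150.5) size 50.0 x 49.5 ang 90.0 area 1973 [[627.0, -176.0], [676.0, -176.0], [676.0, -126.0], [627.0, -126.0]]
```

View pics/o0.png

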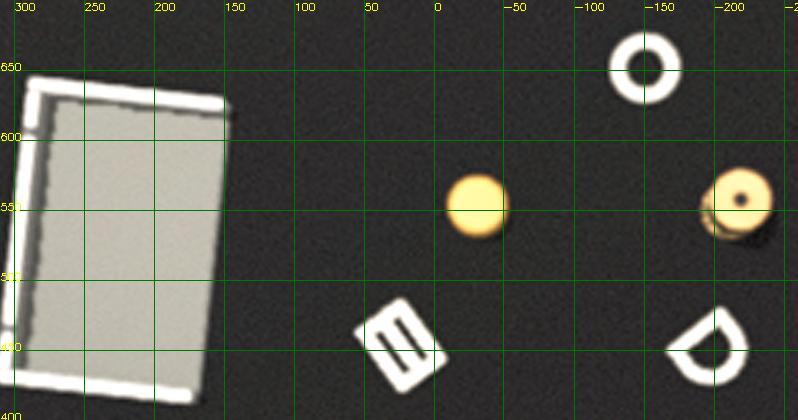

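The outlines agree with the networks. The slide's long sides face (0.59,-0.80) in the world, the D-ring's bow faces -x-y, and the bay yaw is about -0.11. Before moving I check for helmets near the start pose.

```bash
cat >> h.py <<'E'
def row(cur,tgt):
    # cur,tgt: x,y,z(TCP),yaw ; prints fractions
    c,s=np.cos(cur[3]),np.sin(cur[3]); dx,dy=tgt[0]-cur[0],tgt[1]-cur[1]
    print("x %.4f y %.4f z %.4f tw %.4f"%((c*dx+s*dy)/1000,(s*dx-c*dy)/1000,-(tgt[2]-cur[2])/1000,-(tgt[3]-cur[3])/np.pi))
E
python3 - <<'E'
from h import *
import math
f=grab_frame("top")
print(p2w(f,[[500,245],[460,245],[490,340],[450,372]],0),p2w(f,[[500,245],[460,245],[490,340],[450,372]],150))
g=grab_frame("scene"); 
print(w2p(g,[[238,-578,404],[238,-578,245],[300,-300,100]]))
print(p2w(g,[[45,230],[75,155],[130,108]],0))
d=np.array([17,240.]);yaw=math.atan2(d[1],d[0]);print(yaw)
row((238.08,-577.88,404.68,0.3908),(449,-45,404.68,yaw))
row((238.08,-577.88,404.68,0.3908),(449,-45,280,yaw))
E
```

```text
[[ 455.54917277 -651.33731109    0.        ]
 [ 455.53696496 -554.34519486    0.        ]
 [ 238.46177977 -609.29026655    0.        ]
 [ 169.24097927 -511.71260081    0.        ]] [[ 448.76647095 -560.86569935  150.        ]
 [ 448.75618923 -479.17653367  150.        ]
 [ 265.93008485 -525.45263568  150.        ]
 [ 207.63061    -443.27030569  150.        ]]
[[ 24.48316279  49.42585171]
 [ 48.06470615  98.92296786]
 [153.16943117 132.21714647]]
[[ 5.25031196e+02 -6.57866181e+02 -1.13686838e-13]
 [ 2.17270174e+02 -5.87091706e+02  0.00000000e+00]
 [-2.19723063e+00 -3.88119340e+02 -1.13686838e-13]]
1.5000811035749502
x 0.3980 y -0.4124 z -0.0000 tw -0.3531
x 0.3980 y -0.4124 z 0.1247 tw -0.3531
```

{"api": "apply_moves", "payload": {"motion": "1 0 0 -0.06 0; 1 0 0 -0.06 0; -1 0.398 -0.4124 -0.06 -0.3531; -1 0.398 -0.4124 -0.06 -0.3531; -1 0.398 -0.4124 -0.06 -0.3531; -1 0.398 -0.4124 -0.06 -0.3531; -1 0.398 -0.4124 -0.06 -0.3531; -1 0.398 -0.4124 -0.06 -0.3531; -1 0.398 -0.4124 -0.06 -0.3531; -1 0.398 -0.4124 -0.06 -0.3531; -1 0.398 -0.4124 -0.06 -0.3531; -1 0.398 -0.4124 -0.06 -0.3531; -1 0.398 -0.4124 0 -0.3531; -1 0.398 -0.4124 0 -0.3531; -1 0.398 -0.4124 0 -0.3531; -1 0.398 -0.4124 0 -0.3531; -1 0.398 -0.4124 0.1 -0.3531; -1 0.398 -0.4124 0.1 -0.3531; -1 0.398 -0.4124 0.1 -0.3531; -1 0.398 -0.4124 0.1 -0.3531"}}

```text
clock: 3.02
eef_pos: [447.3, -44.3, 301.1]
tcp_rot: [-3.135, -0.0, 1.501]
contact_force: [-0.4, 0.6, 0.5]
opening: -0.002
```

{"api": "apply_moves", "payload": {"motion": "-1 0 0 0.035 0; -1 0 0 0.07 0; -1 0 0 0.1 0; -1 0 0 0.11 0; -1 0 0 0.115 0; -1 0 0 0.118 0; -1 0 0 0.12 0; -1 0 0 0.12 0"}}

```text
clock: 3.68
eef_pos: [449.7, -45.1, 185.9]
tcp_rot: [3.139, 0.0, 1.5]
contact_force: [-0.1, -0.1, -0.1]
opening: -0.004
```

```bash
python3 - <<'E'
from h import *
s=r.sense();print(s["eef_pos"],s["contact_force"],s["qvel"].round(3))
f=grab_frame("top"); im=grid(ortho(f,400,700,-260,310,5,1.4),400,700,-260,310,1.4); cv2.imwrite("pics/o1.png",im)
f=grab_frame("wrist"); cv2.imwrite("pics/w1.png",f["img"][:,:,::-1])
E
```

```text
[449.74479011 -45.09993836 185.88282271] [-0.05511123 -0.12018957 -0.07238454] [ 0.001 -0.007  0.003 -0.001  0.003 -0.001]
```

View pics/o1.png

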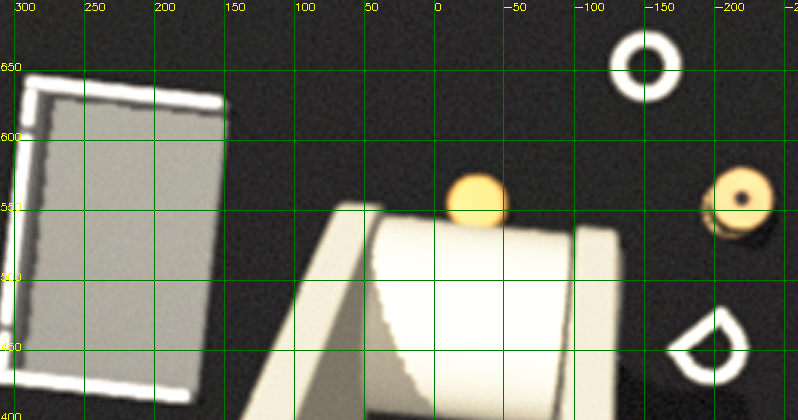

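View pics/w1.png

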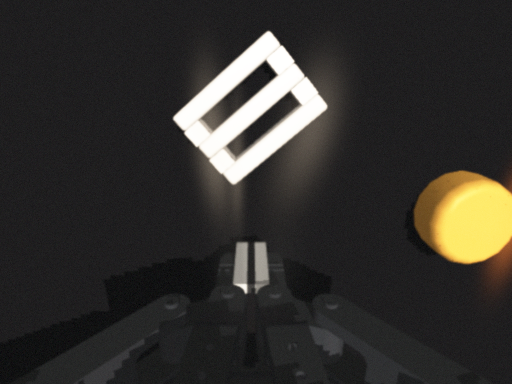

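Wrist view: the tips are only about 35 px (≈14 mm) wide at (251,262), and the slide is ahead with its near corner at (235,183). I shift right so the contact turns the slide's long side flush, then push.

{"api": "apply_moves", "payload": {"motion": "-1 0 0.014 0.004 0; -1 0 0.014 0.008 0; -1 0.01 0.014 0.008 0; -1 0.02 0.014 0.008 0; -1 0.028 0.014 0.008 0; -1 0.034 0.014 0.008 0; -1 0.04 0.014 0.008 0; -1 0.046 0.014 0.008 0; -1 0.052 0.014 0.008 0; -1 0.058 0.014 0.008 0; -1 0.064 0.014 0.008 0; -1 0.07 0.014 0.008 0; -1 0.076 0.014 0.008 0; -1 0.082 0.014 0.008 0; -1 0.082 0.014 0.008 0"}}

```text
clock: 5.03
eef_pos: [468.9, 36.8, 176.8]
tcp_rot: [3.141, -0.0, 1.501]
contact_force: [0.5, 1.9, 1.9]
opening: -0.0
```

```bash
python3 - <<'E'
from h import *
f=grab_frame("wrist"); cv2.imwrite("pics/w2.png",f["img"][:,:,::-1])
E
```

```text
(no output)
```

View pics/w2.png

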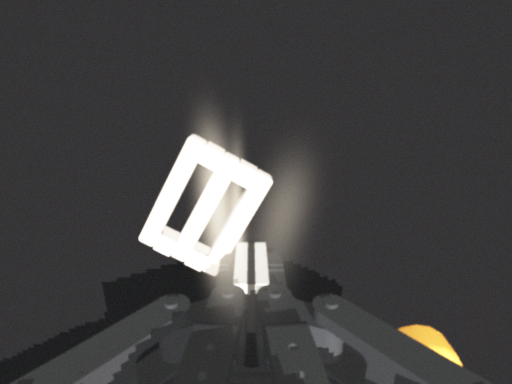

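The slide turned the other way: its near corner is at (217,272) and the short end faces down-left. I back off, shift 24 mm left and push on the short end.

{"api": "apply_moves", "payload": {"motion": "-1 -0.02 0 0 0; -1 -0.03 0 0 0; -1 -0.03 -0.024 0 0; -1 -0.03 -0.024 0 0; -1 -0.02 -0.024 0 0; -1 -0.012 -0.024 0 0; -1 -0.006 -0.024 0 0; -1 0 -0.024 0 0; -1 0.006 -0.024 0 0; -1 0.012 -0.024 0 0; -1 0.018 -0.024 0 0; -1 0.024 -0.024 0 0; -1 0.03 -0.024 0 0; -1 0.036 -0.024 0 0; -1 0.036 -0.024 0 0"}}

```text
clock: 6.33
eef_pos: [447.5, 74.4, 176.7]
tcp_rot: [3.141, -0.0, 1.501]
contact_force: [-0.1, -0.5, 0.7]
opening: 0.001
```

```bash
python3 - <<'E'
from h import *
f=grab_frame("wrist"); cv2.imwrite("pics/w3.png",f["img"][:,:,::-1])
E
```

```text
(no output)
```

View pics/w3.png

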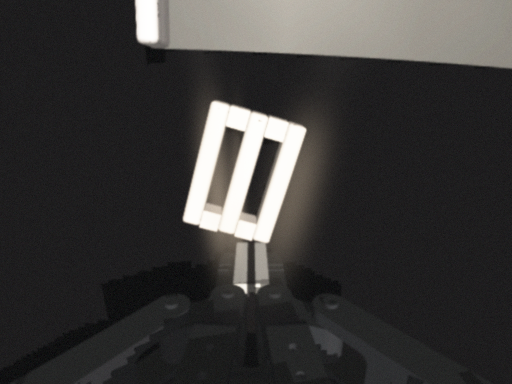

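The slide is now nearly flush and centred at (245,175). The bay mouth edge is at row 55 and its left wall at col 150. I push on, drifting slightly right.

{"api": "apply_moves", "payload": {"motion": "-1 0.006 0 0 0; -1 0.014 0.001 0 0; -1 0.022 0.002 0 0; -1 0.03 0.003 0 0; -1 0.038 0.004 0 0; -1 0.046 0.005 0 0; -1 0.054 0.006 0 0; -1 0.062 0.007 0 0; -1 0.07 0.008 0 0; -1 0.078 0.009 0 0; -1 0.086 0.01 0 0; -1 0.094 0.011 0 0; -1 0.1 0.011 0 0; -1 0.105 0.011 0 0; -1 0.105 0.011 0 0"}}

```text
clock: 7.63
eef_pos: [465.8, 178.3, 176.7]
tcp_rot: [3.141, -0.0, 1.501]
contact_force: [-0.6, -0.1, 0.0]
opening: 0.0
```

```bash
python3 - <<'E'
from h import *
f=grab_frame("wrist"); cv2.imwrite("pics/w4.png",f["img"][:,:,::-1])
E
```

```text
(no output)
```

View pics/w4.png

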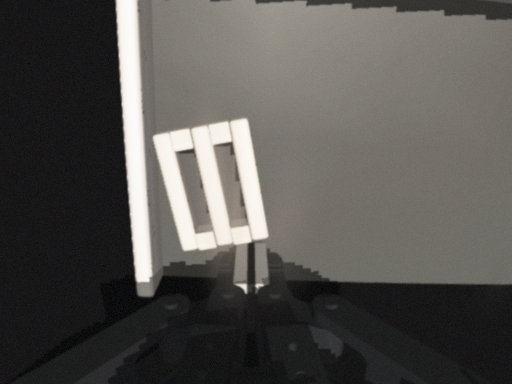

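The slide has crossed the mouth and turned a little, with its far-left corner at (155,135) near the wall. I shift the contact to the left half and finish.

{"api": "apply_moves", "payload": {"motion": "-1 -0.012 0 0 0; -1 -0.015 -0.01 0 0; -1 -0.015 -0.02 0 0; -1 -0.01 -0.021 0 0; -1 -0.004 -0.021 0 0; -1 0.002 -0.021 0 0; -1 0.008 -0.021 0 0; -1 0.014 -0.02 0 0; -1 0.02 -0.019 0 0; -1 0.026 -0.018 0 0; -1 0.032 -0.017 0 0; -1 0.038 -0.016 0 0; -1 0.042 -0.015 0 0; -1 0.042 -0.015 0 0"}}

```text
clock: 8.85
eef_pos: [454.2, 221.2, 176.7]
tcp_rot: [3.141, -0.001, 1.501]
contact_force: [-0.3, -0.5, 0.6]
opening: -0.001
```

```bash
python3 - <<'E'
from h import *
f=grab_frame("wrist"); cv2.imwrite("pics/w5.png",f["img"][:,:,::-1])
E
```

```text
(no output)
```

View pics/w5.png

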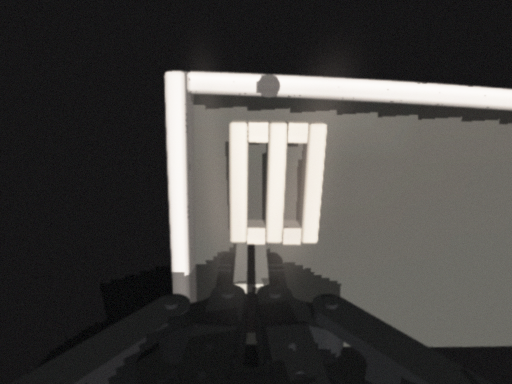

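Slide sits at (277,183) px, square and wholly inside. Next is the D-ring.

```bash
python3 - <<'E'
from h import *
row((453.7,220.3,176.68,1.50008),(442,-245,296.68,1.387))
E
```

```text
x -0.4650 y 0.0212 z -0.1200 tw 0.0360
```

{"api": "apply_moves", "payload": {"motion": "-1 -0.02 0 0 0; -1 -0.02 0 -0.04 0; -1 -0.03 0 -0.08 0; -1 -0.465 0.021 -0.12 0.036; -1 -0.465 0.021 -0.12 0.036; -1 -0.465 0.021 -0.12 0.036; -1 -0.465 0.021 -0.12 0.036; -1 -0.465 0.021 -0.12 0.036; -1 -0.465 0.021 -0.12 0.036; -1 -0.465 0.021 -0.12 0.036; -1 -0.465 0.021 -0.12 0.036; -1 -0.465 0.021 -0.12 0.036; -1 -0.465 0.021 -0.12 0.036; -1 -0.465 0.021 -0.12 0.036; -1 -0.465 0.021 -0.12 0.036; -1 -0.465 0.021 -0.12 0.036; -1 -0.465 0.021 -0.12 0.036; -1 -0.465 0.021 -0.08 0.036; -1 -0.465 0.021 -0.05 0.036; -1 -0.465 0.021 -0.05 0.036"}}

```text
clock: 10.57
eef_pos: [439.8, -242.5, 222.3]
tcp_rot: [-3.134, -0.003, 1.389]
contact_force: [-0.8, 1.2, -0.2]
opening: -0.003
```

```bash
python3 - <<'E'
from h import *
f=grab_frame("wrist"); cv2.imwrite("pics/w6.png",f["img"][:,:,::-1])
E
```

```text
(no output)
```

View pics/w6.png

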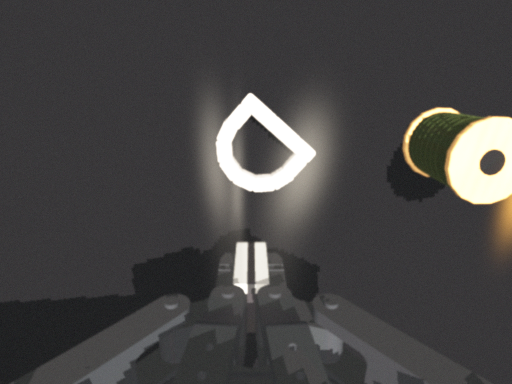

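D-ring: circle centre at (261,146), pusher at column 251, so I shift 5 mm right, descend and push.

{"api": "apply_moves", "payload": {"motion": "-1 0 0.005 0.03 0; -1 0 0.005 0.045 0; -1 0 0.005 0.05 0; -1 0.006 0.005 0.05 0; -1 0.014 0.005 0.05 0; -1 0.022 0.005 0.05 0; -1 0.03 0.005 0.05 0; -1 0.038 0.005 0.05 0; -1 0.046 0.005 0.05 0; -1 0.054 0.005 0.05 0; -1 0.062 0.005 0.05 0; -1 0.07 0.005 0.05 0; -1 0.078 0.005 0.05 0; -1 0.086 0.005 0.05 0; -1 0.086 0.005 0.05 0"}}

```text
clock: 11.87
eef_pos: [462.6, -160.0, 176.6]
tcp_rot: [-3.141, -0.0, 1.388]
contact_force: [-0.3, 0.5, 0.8]
opening: 0.003
```

```bash
python3 - <<'E'
from h import *
f=grab_frame("wrist"); cv2.imwrite("pics/w7.png",f["img"][:,:,::-1])
E
```

```text
(no output)
```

View pics/w7.png

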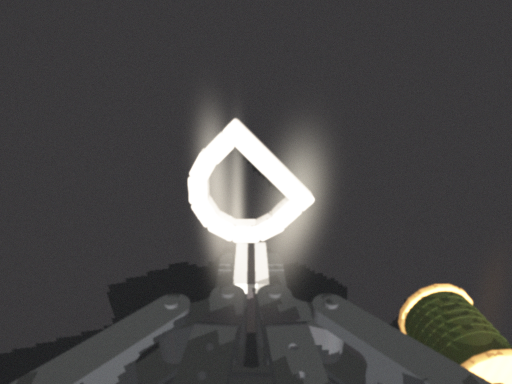

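{"api": "apply_moves", "payload": {"motion": "-1 0.006 0 0 0; -1 0.014 0 0 0; -1 0.023 0 0 0; -1 0.032 0 0 0; -1 0.041 0 0 0; -1 0.05 0 0 0; -1 0.059 0 0 0; -1 0.068 0 0 0; -1 0.077 0 0 0; -1 0.086 0 0 0; -1 0.095 0 0 0; -1 0.104 0 0 0; -1 0.113 0 0 0; -1 0.12 0 0 0; -1 0.12 0 0 0"}}

```text
clock: 13.17
eef_pos: [484.7, -42.2, 176.7]
tcp_rot: [3.141, -0.0, 1.388]
contact_force: [-0.5, 0.3, -0.0]
opening: -0.003
```

```bash
python3 - <<'E'
from h import *
f=grab_frame("wrist"); cv2.imwrite("pics/w8.png",f["img"][:,:,::-1])
E
```

```text
(no output)
```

View pics/w8.png

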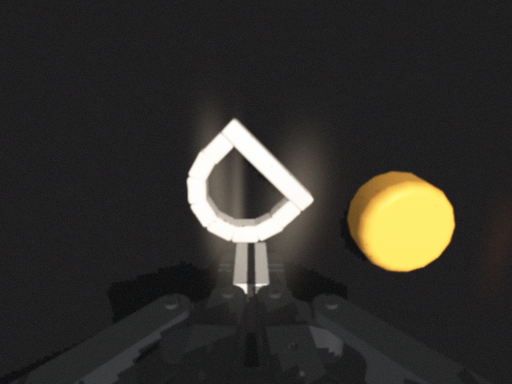

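{"api": "apply_moves", "payload": {"motion": "-1 0.006 0 0 0; -1 0.015 0 0 0; -1 0.024 0 0 0; -1 0.033 0 0 0; -1 0.042 0 0 0; -1 0.051 0 0 0; -1 0.06 0 0 0; -1 0.069 0 0 0; -1 0.078 0 0 0; -1 0.087 0 0 0; -1 0.096 0 0 0; -1 0.105 0 0 0; -1 0.114 0 0 0; -1 0.123 0 0 0; -1 0.132 0 0 0; -1 0.141 0 0 0; -1 0.15 0 0 0; -1 0.156 0 0 0; -1 0.16 0 0 0; -1 0.16 0 0 0"}}

```text
clock: 14.88
eef_pos: [513.8, 114.7, 176.7]
tcp_rot: [3.141, -0.0, 1.388]
contact_force: [0.4, 0.0, 0.2]
opening: -0.003
```

```bash
python3 - <<'E'
from h import *
f=grab_frame("wrist"); cv2.imwrite("pics/w9.png",f["img"][:,:,::-1])
E
```

```text
(no output)
```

View pics/w9.png

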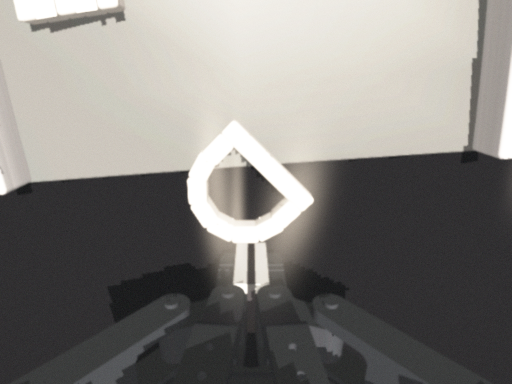

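The D-ring is at (247,185), crossing the mouth. I ease it left while finishing.

{"api": "apply_moves", "payload": {"motion": "-1 0.006 0 0 0; -1 0.014 -0.001 0 0; -1 0.022 -0.002 0 0; -1 0.03 -0.003 0 0; -1 0.038 -0.004 0 0; -1 0.046 -0.005 0 0; -1 0.054 -0.006 0 0; -1 0.062 -0.007 0 0; -1 0.07 -0.008 0 0; -1 0.078 -0.009 0 0; -1 0.086 -0.01 0 0; -1 0.092 -0.01 0 0; -1 0.096 -0.01 0 0; -1 0.096 -0.01 0 0"}}

```text
clock: 16.1
eef_pos: [521.6, 211.0, 176.7]
tcp_rot: [3.141, -0.0, 1.388]
contact_force: [-0.2, -0.1, -0.4]
opening: -0.004
```

```bash
python3 - <<'E'
from h import *
f=grab_frame("wrist"); cv2.imwrite("pics/w10.png",f["img"][:,:,::-1])
# commanded
c=np.array([453.7,220.3,176.68]);y=1.50008
def mv(c,y,d): 
    tx=np.array([np.cos(y),np.sin(y),0]);ty=np.array([np.sin(y),-np.cos(y),0]);return c+1000*(d[0]*tx+d[1]*ty+d[2]*np.array([0,0,-1]))
c=mv(c,y,(-.465,.021,-.05));y-=.036*np.pi
for d in [(.086,.005,.05),(.12,0,0),(.16,0,0),(.096,-.01,0)]: c=mv(c,y,d)
print(c,y,r.sense()["eef_pos"])
d=np.array([575-651,100+150.5]);d/=np.hypot(*d);yaw=np.arctan2(d[1],d[0]);s=np.array([651,-150.5])-48*d;print(s,yaw)
row((*c,y),(*s,226.68,yaw))
E
```

```text
[521.32055597 210.1093445  176.68      ] 1.3869826644707675 [521.45052534 210.54693622 176.66455501]
[ 664.93562164 -196.43254238] 1.8653632466271324
x -0.3734 y 0.2155 z -0.0500 tw -0.1523
```

View pics/w10.png

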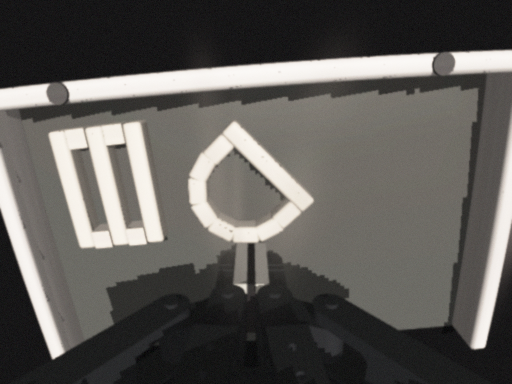

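D-ring is at (247,185), wholly inside. Now the ring.

{"api": "apply_moves", "payload": {"motion": "-1 -0.02 0 0 0; -1 -0.02 0 -0.04 0; -1 -0.03 0 -0.08 0; -1 -0.373 0.215 -0.12 -0.152; -1 -0.373 0.215 -0.12 -0.152; -1 -0.373 0.215 -0.12 -0.152; -1 -0.373 0.215 -0.12 -0.152; -1 -0.373 0.215 -0.12 -0.152; -1 -0.373 0.215 -0.12 -0.152; -1 -0.373 0.215 -0.12 -0.152; -1 -0.373 0.215 -0.12 -0.152; -1 -0.373 0.215 -0.12 -0.152; -1 -0.373 0.215 -0.12 -0.152; -1 -0.373 0.215 -0.12 -0.152; -1 -0.373 0.215 -0.12 -0.152; -1 -0.373 0.215 -0.12 -0.152; -1 -0.373 0.215 -0.12 -0.152; -1 -0.373 0.215 -0.08 -0.152; -1 -0.373 0.215 -0.05 -0.152; -1 -0.373 0.215 -0.05 -0.152"}}

```text
clock: 17.82
eef_pos: [661.6, -193.4, 220.8]
tcp_rot: [-3.133, -0.006, 1.866]
contact_force: [-1.8, 0.7, -1.3]
opening: -0.003
```

```bash
python3 - <<'E'
from h import *
f=grab_frame("wrist"); cv2.imwrite("pics/w11.png",f["img"][:,:,::-1])
E
```

```text
(no output)
```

View pics/w11.png

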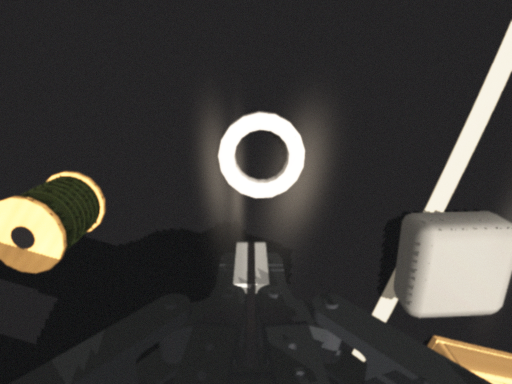

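The ring is centred at (262,154), so I use the same 5 mm right shift and push.

{"api": "apply_moves", "payload": {"motion": "-1 0 0.005 0.03 0; -1 0 0.005 0.045 0; -1 0 0.005 0.05 0; -1 0.006 0.005 0.05 0; -1 0.014 0.005 0.05 0; -1 0.022 0.005 0.05 0; -1 0.03 0.005 0.05 0; -1 0.038 0.005 0.05 0; -1 0.047 0.005 0.05 0; -1 0.056 0.005 0.05 0; -1 0.065 0.005 0.05 0; -1 0.074 0.005 0.05 0; -1 0.083 0.005 0.05 0; -1 0.092 0.005 0.05 0; -1 0.101 0.005 0.05 0; -1 0.11 0.005 0.05 0; -1 0.11 0.005 0.05 0"}}

```text
clock: 19.28
eef_pos: [636.9, -87.4, 176.5]
tcp_rot: [-3.141, -0.001, 1.865]
contact_force: [-0.3, 0.5, -0.7]
opening: -0.007
```

```bash
python3 - <<'E'
from h import *
f=grab_frame("wrist"); cv2.imwrite("pics/w12.png",f["img"][:,:,::-1])
E
```

```text
(no output)
```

View pics/w12.png

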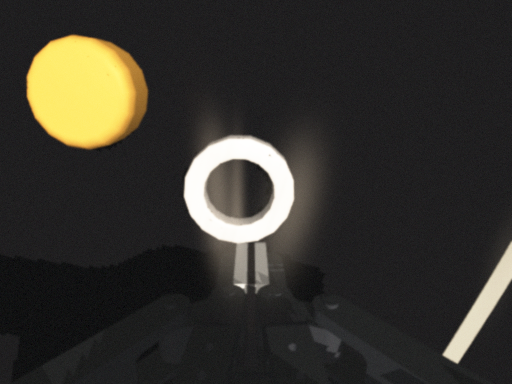

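Contact has moved to the left half of the tip (ring at col 240, wax at (88,92)). I re-centre and turn slightly away from the wax.

{"api": "apply_moves", "payload": {"motion": "-1 -0.006 -0.002 0 0; -1 -0.01 -0.008 0 0.012; -1 -0.01 -0.008 0 0.024; -1 -0.003 -0.008 0 0.024; -1 0.004 -0.007 0 0.024; -1 0.012 -0.007 0 0.024; -1 0.02 -0.006 0 0.024; -1 0.03 -0.005 0 0.024; -1 0.04 -0.005 0 0.024; -1 0.05 -0.004 0 0.024; -1 0.06 -0.003 0 0.024; -1 0.07 -0.002 0 0.024; -1 0.08 -0.002 0 0.024; -1 0.09 -0.001 0 0.024; -1 0.1 0 0 0.024; -1 0.11 0.001 0 0.024; -1 0.12 0.001 0 0.024; -1 0.13 0.002 0 0.024; -1 0.136 0.002 0 0.024; -1 0.136 0.002 0 0.024"}}

```text
clock: 21.0
eef_pos: [599.7, 42.9, 176.7]
tcp_rot: [-3.141, -0.0, 1.79]
contact_force: [-0.9, -0.4, -0.3]
opening: -0.0
```

```bash
python3 - <<'E'
from h import *
f=grab_frame("wrist"); cv2.imwrite("pics/w13.png",f["img"][:,:,::-1])
E
```

View pics/w13.png

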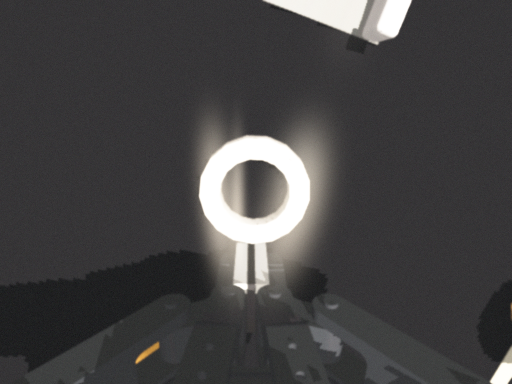

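{"api": "apply_moves", "payload": {"motion": "-1 0.006 0 0 0; -1 0.014 0 0 0; -1 0.022 -0.001 0 0; -1 0.03 -0.001 0 0; -1 0.038 -0.002 0 0; -1 0.046 -0.002 0 0; -1 0.054 -0.003 0 0; -1 0.06 -0.003 0 0; -1 0.064 -0.003 0 0; -1 0.064 -0.003 0 0"}}

```text
clock: 21.88
eef_pos: [583.1, 104.4, 176.7]
tcp_rot: [3.142, -0.0, 1.79]
contact_force: [0.1, 0.6, -0.2]
opening: 0.001
```

```bash
python3 - <<'E'
from h import *
f=grab_frame("wrist"); cv2.imwrite("pics/w14.png",f["img"][:,:,::-1])
E
```

```text
(no output)
```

View pics/w14.png

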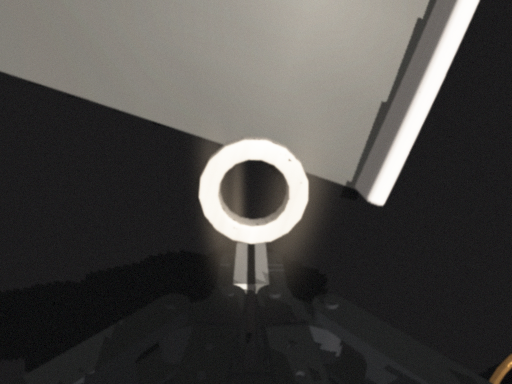

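The ring is at (254,191), just at the mouth, with the wall end at (375,195) clear. I re-face toward the bay axis and push it in.

{"api": "apply_moves", "payload": {"motion": "-1 -0.012 -0.002 0 0; -1 -0.012 -0.01 0 0.04; -1 -0.01 -0.01 0 0.082; -1 -0.01 -0.01 0 0.082; -1 -0.005 -0.009 0 0.082; -1 0.001 -0.007 0 0.082; -1 0.009 -0.005 0 0.082; -1 0.017 -0.003 0 0.082; -1 0.025 -0.001 0 0.082; -1 0.033 0.001 0 0.082; -1 0.041 0.003 0 0.082; -1 0.049 0.006 0 0.082; -1 0.057 0.008 0 0.082; -1 0.065 0.01 0 0.082; -1 0.073 0.012 0 0.082; -1 0.081 0.014 0 0.082; -1 0.089 0.016 0 0.082; -1 0.096 0.018 0 0.082; -1 0.1 0.019 0 0.082; -1 0.1 0.019 0 0.082"}}

```text
clock: 23.6
eef_pos: [580.2, 206.2, 176.7]
tcp_rot: [3.141, -0.0, 1.532]
contact_force: [-0.1, -0.5, -0.3]
opening: 0.001
```

```bash
python3 - <<'E'
from h import *
f=grab_frame("wrist"); cv2.imwrite("pics/w15.png",f["img"][:,:,::-1])
E
```

```text
(no output)
```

View pics/w15.png

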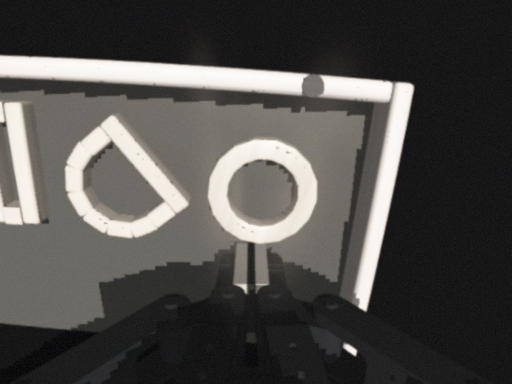

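All three are inside. I retreat back and up, clear of the scene, then check from the top camera.

{"api": "apply_moves", "payload": {"motion": "-1 -0.015 0 0 0; -1 -0.025 0 -0.02 0; -1 -0.03 0 -0.06 0; -1 -0.06 0 -0.1 0; -1 -0.1 0 -0.14 0; -1 -0.14 0 -0.15 0; -1 -0.18 0 -0.15 0; -1 -0.22 0 -0.15 0; -1 -0.26 0 -0.15 0; -1 -0.3 0 -0.15 0; -1 -0.34 0 -0.15 0; -1 -0.38 0 -0.15 0; -1 -0.4 0 -0.15 0; -1 -0.4 0 -0.15 0"}}

```text
clock: 24.82
eef_pos: [563.2, -200.4, 326.8]
tcp_rot: [3.141, 0.002, 1.527]
contact_force: [-0.5, 0.2, -0.2]
opening: 0.006
```

```bash
python3 - <<'E'
from h import *
f=grab_frame("top"); blobs(f)
im=grid(ortho(f,330,830,-300,310,5,1.3),330,830,-300,310,1.3); cv2.imwrite("pics/o9.png",im)
f2=grab_frame("scene"); cv2.imwrite("pics/s9.png",f2["img"][:,:,::-1])
for c in ["top","scene"]:
    for n in ["ring","dring","slide","spool","wax","jar","screwdriver","tape","spool_big"]:
        o=spotter.place_of(n,c); print(c,n,[( [round(float(v),1) for v in d["point"]],round(d["conf"],2)) for d in o[:2]])
E
```

```text
rect c=(426.2,245.4) size 143.2 x 36.6 ang 72.5 area 1654 [[387.0, 183.0], [422.0, 172.0], [465.0, 308.0], [430.0, 319.0]]
rect c=(467.1,259.4) size 57.0 x 45.4 ang 85.6 area 2426 [[442.0, 233.0], [488.0, 229.0], [492.0, 286.0], [447.0, 290.0]]
rect c=(523.0,246.6) size 47.0 x 53.6 ang 34.8 area 2116 [[488.0, 255.0], [519.0, 211.0], [558.0, 238.0], [527.0, 282.0]]
rect c=(536.0,296.9) size 10.2 x 136.9 ang 83.8 area 1258 [[467.0, 299.0], [604.0, 284.0], [605.0, 295.0], [468.0, 309.0]]
rect c=(586.2,242.3) size 50.8 x 50.6 ang 3.4 area 2011 [[559.0, 266.0], [562.0, 216.0], [613.0, 219.0], [610.0, 269.0]]
rect c=(632.9,222.8) size 35.3 x 143.6 ang 5.5 area 1478 [[608.0, 293.0], [622.0, 150.0], [657.0, 153.0], [644.0, 296.0]]
rect c=(688.8,-269.2) size 20.5 x 62.5 ang 90.0 area 1072 [[658.0, -280.0], [720.0, -280.0], [720.0, -259.0], [658.0, -259.0]]
rect c=(550.2,-182.5) size 194.0 x 339.5 ang 90.0 area 35570 [[381.0, -279.0], [720.0, -279.0], [720.0, -86.0], [380.0, -86.0]]
top ring [([587.7, 241.3, 4.3], 0.6)]
top dring [([525.2, 248.5, 0.5], 0.7)]
top slide [([469.9, 257.5, -0.7], 0.68)]
top spool []
top wax [([553.7, -33.7, 2.9], 0.54)]
top jar []
top screwdriver []
top tape [([780.0, -179.8, 4.6], 0.64), ([525.0, 244.7, 2.7], 0.24)]
top spool_big [([779.0, 52.7, 0.5], 0.79), ([526.4, 226.0, -0.5], 0.44)]
scene ring [([586.5, 239.0, -1.3], 0.47)]
scene dring [([525.3, 246.1, 3.7], 0.54)]
scene slide [([469.5, 260.1, -1.0], 0.73)]
scene spool [([548.0, -214.4, 0.4], 0.72)]
scene wax [([548.2, -28.3, -1.9], 0.52)]
scene jar [([360.0, -409.8, -0.1], 0.63), ([524.1, 159.3, -6.8], 0.59)]
scene screwdriver [([637.0, -433.6, 2.3], 0.56)]
scene tape [([783.0, -177.9, 0.1], 0.8)]
scene spool_big [([778.0, 55.0, 3.7], 0.66), ([532.5, 224.2, -2.3], 0.31)]
```

View pics/o9.png

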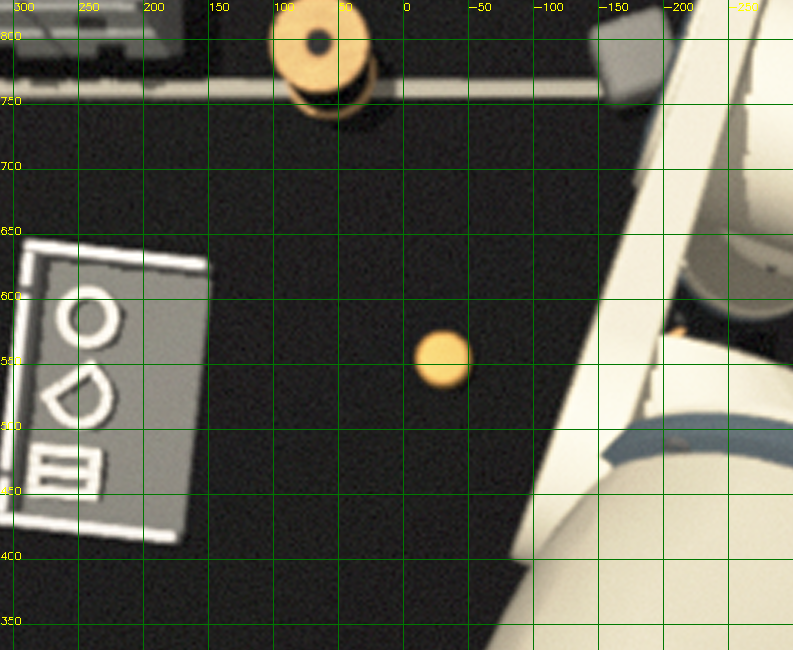

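View pics/s9.png

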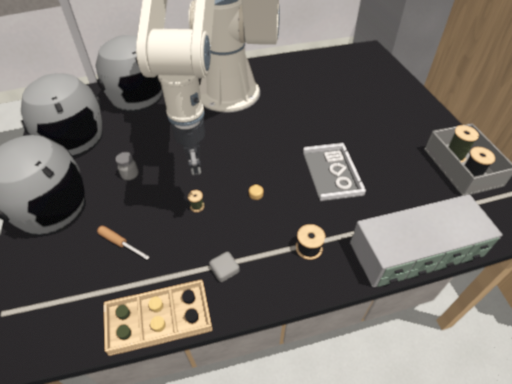

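Both views show all three fittings flat in the bay, at about (586,242), (524,247) and (468,259) mm. The bystanders are unmoved within detector noise, and the gripper is about 150 mm above the bench.

```bash
python3 -c "
from rig import r
print(r.sign_off())"
```

```text
the job is handed in; nothing more can be done
None
```

The slide, D-ring and ring are all inside the catch bay. I swept each one along the bench with the closed fingertips and handed the job in at about 25 s of the 72 s allowed; sign-off reports no verdict.

- **Sweep:** the slide's first push turned it the wrong way. I re-placed the fingertips a few times to square it up before it went in. The D-ring went straight in. The ring needed its contact re-centred and its heading changed to stay clear of the wax and the bay wall.
- **Fittings:** the last top and scene pictures and the networks agree to about 4 mm that all three lie flat, at least 70 mm past the mouth line. World positions are about (586,242) mm for the ring, (524,247) mm for the D-ring and (468,259) mm for the slide.
- **Bystanders:** all were within about 6 mm of their starting estimates, which is roughly detector noise. From the top, the small spool was hidden by the arm, and the jar and screwdriver were not found, so those three rest on the scene camera alone.
- **Odd readings:** the networks also gave a few false hits on the bay (e.g. "jar" at 0.59), which I dismissed against the pictures.
- **Contact:** force readings taken between moves stayed below 3 N, and at hand-in the fingertips were about 150 mm above the bench, touching nothing.

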